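# Reset the tablet dispenser with its two-key interlock

## Task

Push the tablet dispenser's blue-fronted tray fully home, then press its two green reset keys down together, one with each fingertip, keep both fully down for three seconds and let them come back up. Grasp and lift nothing, do not press the small red stop key, and leave the cup, bottle, vial and tape roll standing as they are.

Things in the scene. Friction and masses are not known exactly. Their poses are not given: they have to be found in the camera images.
- dispenser: white bench-top tablet dispenser, fixed to the bench: case 190 deep (x) by 180 wide (y), flat deck 70 above the bench. Origin at the centre of its underside; x to its rear, y to its left, z up. Green keys 30 in front of the origin, 28 left and right of it. Round clear hopper with a blue lid 56 behind the origin, 68 across, rising 39 above the deck
- tray (a joint): how far the collecting tray is out: 0 = home (its blue front panel against the case), up to 0.065 m = out toward the dispenser's front (-x). Slides with about 1.5 N of friction and stays where it is left, no latch
- tray_front (a point): centre of the outer face of the tray's flat blue front panel, which moves with the tray; the panel is 122 mm wide, 42 mm high and 10 mm thick, this point 34 mm above the bench, axes as the dispenser's; behind it the tray is covered level with its top edge. With the tray home it lies 105 mm in front of the dispenser's origin
- key_left (a joint): travel of the left green key: 0 = up, 0.007 m = fully down. Springs back; it takes about 1.2 N to start and 4 N to hold fully down
- key_right (a joint): travel of the right green key: 0 = up, 0.007 m = fully down. Springs as the left one
- key_left_top (a point): centre of the top of the left green key, moves with it; 93 mm above the bench when up; round push key, 24 mm across; its bezel (40 mm across, black) stands 12 mm above the deck. The two green keys are 56 mm apart, centre to centre, along the dispenser's y
- key_right_top (a point): centre of the top of the right green key, moves with it; 93 mm above the bench when up; round push key, 24 mm across; its bezel (40 mm across, black) stands 12 mm above the deck
- stop_key (a joint): travel of the red stop key, which must not be pressed: 0 = up, 0.007 m = fully down
- stop_key_top (a point): centre of the top of the small red stop key, 16 mm across (bezel 32 mm across), on the dispenser's centre line 5 mm behind its origin, 93 mm above the bench
- dose_cup: bystander: clear plastic dose cup, 62 across, 61 high, loose; origin at the centre of its underside, z up
- blue_bottle: bystander: white medicine bottle with a blue band, 46 across, 88 high, loose; origin at the centre of its underside, z up
- vial: bystander: white capped vial, 39 across, 66 high, loose; origin at the centre of its underside, z up
- tape: bystander: roll of cream tape lying flat, 53 across, 18 high, loose; origin at the centre of its underside, z up

How it is judged (in metres and radians):
On the way, in this order (a step that is already met when the one before it is completed fails the run):
1. the tray is pushed home (within 4 mm) before the keys are used (value of joint tray below 0.004 m and value of joint each of key_left, key_right below 0.0015 m), for 0.2 s.
2. both green keys are down (5 mm or more of 7) at once, without a break for 2.5 s, by the fingers, the tray still home (value of joint each of key_left, key_right above 0.005 m and value of joint tray below 0.004 m and contact force between the fingers and dispenser above 3 N), for 2.5 s.
At the end, for the whole second after the job is handed in: The tray is home within 4 mm, both green keys are up again (within 1.5 mm) after being held down together, the stop key is up, and the four bystanders stand within 20 mm of where they were (all of step 1 and value of joint stop_key below 0.0015 m and distance of each of dose_cup, blue_bottle, vial, tape from where it was at the start of the episode below 0.02 m); the robot touches nothing.
It fails at once if one green key is pressed down (over 5 mm) while the other is still up (under 1.5 mm): they go together ((value of joint key_left above 0.005 m and value of joint key_right below 0.0015 m) or (value of joint key_right above 0.005 m and value of joint key_left below 0.0015 m)).
It fails at once if the red stop key is pressed (3 mm or more) (value of joint stop_key above 0.003 m).
It fails at once if a bystander is shifted by over 20 mm, lifted or tipped (distance of any of dose_cup, blue_bottle, vial, tape from where it was at the start of the episode above 0.02 m or height (world z) of any of dose_cup, blue_bottle, vial, tape above 0.01 m or angle between any of dose_cup, blue_bottle, vial, tape's own z axis and vertical above 0.35 rad).
It also fails if it takes over 48 s, if anything falls off the work surface, if the arm or the gripper's body presses on something with over 40 N, if the wrist force passes 120 N, or if a joint passes its speed limit or range.

## Robot

A 6-joint arm with a two-finger parallel gripper is mounted at the origin on a cart in front of the work surface, level with it; the furniture and walls round the work are solid. World frame = base frame: x ahead of the robot, y to its left, z up, the work surface at z = 0. Lengths are in m, angles in degrees, forces in N, time in s.
With the tool pointing down it reaches from about 0.325 to 0.775 m from the base axis. Payload 5.5 kg.
Tool frame: the origin (TCP) lies at the very end of the fingers, on their centre line; the grasp point (between the pads) lies 19 mm behind it; z points along the fingers, y is the direction in which the jaws open and shut (so a half turn about z gives the same grasp; the last joint's range is limited). The gripper opens to 88 mm and grips with 3 to 60 N. Pads are 20 mm wide; open, the fingers measure 115 mm over their backs; the gripper's body (75 mm by 178 mm) begins 61 mm behind the grasp point.
Start: joints at [-75.957, 5.22, 70.514, -0, 104.267, -3.249], TCP at [0.178, -0.573, 0.199] pointing down, gripper open.
Joint ranges: [-164.24, 164.24], [-49.07, 125.15], [9.68, 141.18], [-86.29, 266.29], [3.28, 154.24], [-151.56, 151.56]. Speed limits (degrees/s): [147.25, 147.25, 172.46, 180, 180, 180].

## Interface

Orientations are given as a 3x3 rotation matrix whose columns are the frame's x, y, z axes.
In Python, from cell import env gives the robot as it stands.
- The arm moves only by the shell command python3 -m jog 'ROWS' [FORCE]. ROWS is JSON, a list of rows, each an object with "jaw": the gripper command: -1 is shut, 1 is fully open, values between are in proportion; "slide": the shift along the tool's x, y, z in mm, a list of three; "angular": the turn, a rotation vector about the tool's x, y, z in rad, a list of three. A call has 1 to 20 rows; each row shifts and turns the commanded pose from where the row before left it, along the tool's axes as they then stand; what a row does not reach is not made up. A row lasts 1/8 s, in which the tool goes at most 62.5 mm and 10.7 degrees, less where a joint would pass 70% of its speed; a pose out of reach is approached as far as the arm can. A call with a gripper value outside its range is refused whole. The fingers move at their own pace and stop on an object; FORCE is the grip in N (left out, the last holds). Time passes only in rows, so rows that do not move let the fingers close. It gives the time, the measured TCP pose, the force and the opening at its end, in the units of the state.
- env.read_state(): the state, without advancing time (a new reading comes with each control period).
- env.read_camera(name): name is "scene" or "top" or "wrist"; returns a dict with "color" (400x640x3 uint8, red, green, blue), "depth" (400x640 float32, m along the optical axis (not along the pixel's ray), 0 where there is no reading), "intrinsics" (3x3 intrinsics, pixels), "xyz" and "attitude" of the camera in the world. Camera axes: x right, y up, looking along -z (the intrinsics and any distortion apply to the point x, -y, -z); pixel columns grow to the right and rows downward; lengths in m; the calibration is good to about 2 mm. A picture is of the moment at which its call begins.
- env.hand_in(): hands the job in, once; it reports no verdict.
The state is a dict: "t": time; "q": joint angles; "qvel": joint speeds; "joint_torque": joint torques, N m; "eef_pos": TCP position; "eef_rot": TCP orientation; "ft_force": force on the tool from outside, world axes, zero at the start; "ft_torque": the same for the moment, N m; "opening": finger opening in m.
Only numpy, scipy, OpenCV 4.12 (cv2) and the standard library are available. Lean on these libraries where they do the work, as an engineer would, in place of code of your own. Each camera call takes 0.05 s, during which the arm holds its last target. There are 200 camera calls.

## Working session

There is one attempt and no reset: what is moved stays moved. The work goes in short steps, Python scripts to look and compute and a shell command to move; the robot and the scene stay as the last step left them, time stands still between calls to the robot, and variables do not carry over. Pictures are saved under pics/ and viewed, about 8 in all and at most 12, crops included, and the job is handed in when it is done.

```bash
mkdir -p pics; cat > h.py <<'E'
import numpy as np,cv2
from cell import env
def shot(n,f):
    c=env.read_camera(n); cv2.imwrite(f'pics/{f}.png',c['color'][:,:,::-1]); np.savez(f'{f}.npz',**c); return c
def ray(c,u,v):
    p=cv2.undistortPoints(np.array([[[u,v]]],float),np.array(c['intrinsics'],float),None)[0,0]
    R=np.array(c['attitude']); 
    return np.array(c['xyz'],float),R@np.array([p[0],-p[1],-1.])
def onz(c,u,v,z):
    o,d=ray(c,u,v); return o+d*(z-o[2])/d[2]
E
python3 - <<'E'
from h import *
for n in('top','scene'):
    c=shot(n,n+'1'); print(n,{k:(v if k not in('color','depth') else v.shape) for k,v in c.items()})
s=env.read_state();print(s['t'],s['eef_pos'],s['eef_rot'],s['opening'],s['ft_force'])
E
```

```text
top {'color': (400, 640, 3), 'depth': (400, 640), 'intrinsics': array([[396.97289943,   0.        , 323.01919114],
       [  0.        , 396.97289943, 205.29270837],
       [  0.        ,   0.        ,   1.        ]]), 'xyz': array([ 0.51148329, -0.01993196,  0.94143528]), 'attitude': array([[-0.00887687,  0.99735595, -0.07212698],
       [-0.999869  , -0.00787665,  0.01414001],
       [ 0.0135345 ,  0.07224305,  0.99729522]])}
scene {'color': (400, 640, 3), 'depth': (400, 640), 'intrinsics': array([[387.92735582,   0.        , 320.34837491],
       [  0.        , 387.92735582, 196.85948983],
       [  0.        ,   0.        ,   1.        ]]), 'xyz': array([0.13020957, 0.4662567 , 0.65783164]), 'attitude': array([[-0.75095691,  0.43101203, -0.50029227],
       [-0.66034486, -0.49346906,  0.56606798],
       [-0.00289665,  0.75545809,  0.65519057]])}
0.1 [ 0.17827666 -0.57258836  0.19831048] [[ 9.54798001e-01  2.97255098e-01 -4.28065112e-04]
 [ 2.97255390e-01 -9.54796470e-01  1.71312837e-03]
 [ 1.00521083e-04 -1.76293620e-03 -9.99998441e-01]] 0.08763436352784952 [-0.04715939 -0.47006851 -0.22297527]
```

View pics/top1.png

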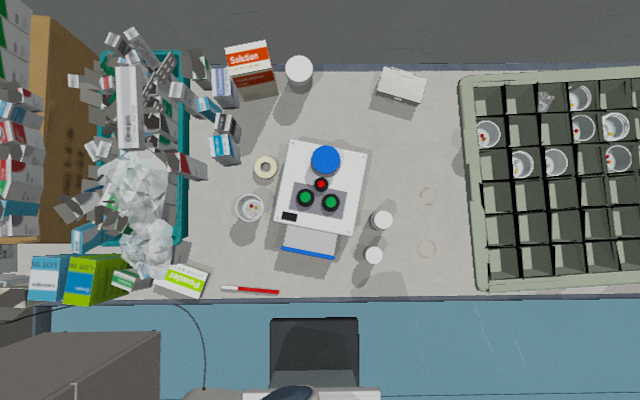

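View pics/scene1.png

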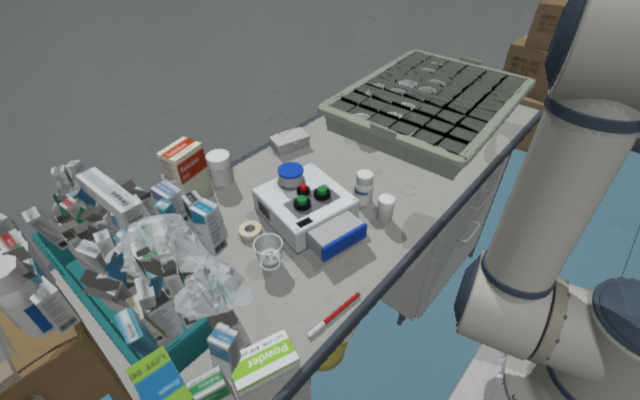

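The top view shows the dispenser near (321,188), with green keys at (306,197) and (331,202), the red key at (321,184), and the blue panel around (308,252). The cup is at (250,207), bottle at (381,220), vial at (374,256) and tape at (264,167). The tray is out by several cm.

```bash
python3 - <<'E'
from h import *
for n in('top1','scene1'):
    c=dict(np.load(n+'.npz')); hsv=cv2.cvtColor(c['color'],cv2.COLOR_RGB2HSV)
    for name,lo,hi,z in(('green',(50,120,60),(80,255,255),.093),('red',(0,150,90),(8,255,255),.093),('blue',(100,150,80),(125,255,255),.05)):
        m=cv2.inRange(hsv,lo,hi); k,l,st,ce=cv2.connectedComponentsWithStats(m)
        for i in range(1,k):
            u,v=ce[i]
            if st[i,4]>25 and 200<u<420 and 140<v<275:
                print(n,name,st[i],ce[i].round(1),onz(c,u,v,z).round(4), onz(c,u,v,.109)[:2].round(4))
                if name=='blue' and v>220:
                    r=cv2.minAreaRect(np.argwhere(l==i)[:,::-1].astype(np.float32)); print(r,[onz(c,*p,.055).round(3) for p in cv2.boxPoints(r)])
c=dict(np.load('top1.npz'))
for nm,u,v,z in(('cup',250,207,.061),('bottle',381,220,.088),('vial',374,256,.066),('tape',264,167,.018)): print(nm,onz(c,u,v,z).round(3))
E
```

```text
top1 green [300 191  11  12 107] [305.  196.6] [0.5917 0.0066 0.093 ] [0.5902 0.0061]
top1 green [325 196  12  12 109] [330.4 201.7] [ 0.5805 -0.0479  0.093 ] [ 0.5792 -0.0473]
top1 red [317 180   8   8  46] [320.8 183.5] [ 0.6198 -0.0277  0.093 ] [ 0.6178 -0.0276]
top1 blue [312 146  28  28 621] [325.4 159.4] [ 0.6804 -0.0388  0.05  ] [ 0.6692 -0.0376]
top1 blue [281 246  54  14 204] [307.5 252.6] [0.4704 0.003  0.05  ] [0.4731 0.0014]
((307.48077392578125, 252.59616088867188), (53.735816955566406, 3.726206064224243), 11.309932708740234) [array([0.479, 0.062, 0.055]), array([0.487, 0.06 , 0.055]), array([ 0.462, -0.056,  0.055]), array([ 0.454, -0.055,  0.055])]
scene1 green [317 187  10   8  71] [321.7 190.5] [ 0.5739 -0.0403  0.093 ] [ 0.5613 -0.026 ]
scene1 green [296 195  11  10  87] [301.5 199.6] [0.5867 0.0124 0.093 ] [0.5738 0.0253]
scene1 red [300 184   7   7  37] [302.9 186.9] [ 0.6145 -0.0214  0.093 ] [ 0.6008 -0.0076]
scene1 blue [278 163  25  16 309] [290.1 170.1] [ 0.7235 -0.0867  0.05  ] [ 0.6659 -0.0331]
scene1 blue [322 224  44  37 620] [343.2 242.2] [0.4618 0.0189 0.05  ] [0.4296 0.0624]
((343.63238525390625, 241.72061157226562), (12.519396781921387, 54.879547119140625), 59.03623962402344) [array([0.485, 0.076, 0.055]), array([ 0.462, -0.054,  0.055]), array([ 0.432, -0.036,  0.055]), array([0.457, 0.088, 0.055])]
cup [0.573 0.13  0.061]
bottle [ 0.54  -0.157  0.088]
vial [ 0.462 -0.143  0.066]
tape [0.669 0.105 0.018]
```

Cross-checks agree: key spacing measures 55.6 mm against 56, and the red key and hopper are where they should be. Yaw is about -11.6° and the origin is at (0.6155, -0.0267). The tray is about 48 mm out. Next I go above the tray front with a finger opening of about 42 mm.

```bash
python3 -m jog '[{"jaw":-0.03,"slide":[0,0,0],"angular":[0,0,0.168]},{"jaw":-0.03,"slide":[0,0,0],"angular":[0,0,0.168]},{"jaw":-0.03,"slide":[0,0,0],"angular":[0,0,0.168]},{"jaw":-0.03,"slide":[9,-44.5,0],"angular":[0,0,0]},{"jaw":-0.03,"slide":[9,-44.5,0],"angular":[0,0,0]},{"jaw":-0.03,"slide":[9,-44.5,0],"angular":[0,0,0]},{"jaw":-0.03,"slide":[9,-44.5,0],"angular":[0,0,0]},{"jaw":-0.03,"slide":[9,-44.5,0],"angular":[0,0,0]},{"jaw":-0.03,"slide":[9,-44.5,0],"angular":[0,0,0]},{"jaw":-0.03,"slide":[9,-44.5,0],"angular":[0,0,0]},{"jaw":-0.03,"slide":[9,-44.5,0],"angular":[0,0,0]},{"jaw":-0.03,"slide":[9,-44.5,0],"angular":[0,0,0]},{"jaw":-0.03,"slide":[9,-44.5,0],"angular":[0,0,0]},{"jaw":-0.03,"slide":[9,-44.5,0],"angular":[0,0,0]},{"jaw":-0.03,"slide":[9,-44.5,0],"angular":[0,0,0]},{"jaw":-0.03,"slide":[9,-44.5,0],"angular":[0,0,0]},{"jaw":-0.03,"slide":[9,-44.5,0],"angular":[0,0,0]},{"jaw":-0.03,"slide":[0,0,0],"angular":[0,0,0]}]'
cat > st.py <<'E'
from h import *
s=env.read_state(); R=np.array(s['eef_rot']); p=np.array(s['eef_pos'])
a=np.radians(-11.6); X=np.array([np.cos(a),np.sin(a)]); Y=np.array([-X[1],X[0]]); d=p[:2]-[.6155,-.0267]
print('t',s['t'],'p',p.round(4),'yaw',np.degrees(np.arctan2(R[1,0],R[0,0])).round(2),'z',R[:,2].round(4),'open',round(s['opening'],4),'disp xy mm',(d@X*1e3).round(1),(d@Y*1e3).round(1),'f',np.round(s['ft_force'],2),'q',np.round(s['q'],1))
E
python3 st.py; python3 -c "
from h import *
shot('wrist','wrist1')"
```

```text
t: 2.35
eef_pos: [0.427, 0.0144, 0.1986]
eef_rot: [[0.981, -0.196, -0.002], [-0.196, -0.981, 0.001], [-0.002, -0.0, -1.0]]
ft_force: [0.1, -0.1, 1.0]
opening: 0.0426
t 2.35 p [0.427  0.0144 0.1986] yaw -11.32 z [-1.6e-03  5.0e-04 -1.0e+00] open 0.0426 disp xy mm -192.9 2.3 f [ 0.05 -0.08  0.97] q [ -2.7 -21.5  94.8   0.  106.7  98.7]
```

View pics/wrist1.png

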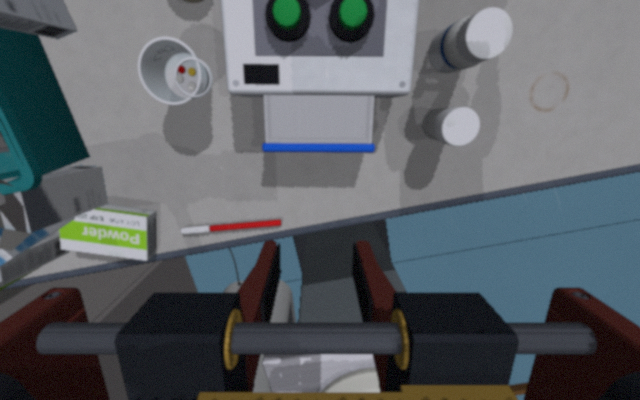

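The wrist view shows the panel level at about (319,147), green keys at (287,12) and (353,12), cup at (175,70), and bottle and vial at right (478,40) and (458,126). The yaw matches. I check the positions and the bench edge from this view before descending.

```bash
python3 - <<'E'
from h import *
c=dict(np.load('wrist1.npz')); hsv=cv2.cvtColor(c['color'],cv2.COLOR_RGB2HSV)
a=np.radians(-11.6); X=np.array([np.cos(a),np.sin(a)]); Y=np.array([-X[1],X[0]])
D=lambda P:(((P[:2]-[.6155,-.0267])@np.c_[X,Y])*1e3).round(1)
m=cv2.inRange(hsv,(105,150,80),(125,255,255)); m[:130]=0; m[165:]=0; m[:,:250]=0;m[:,400:]=0
p=np.argwhere(m)[:,::-1]; print('panel',p.min(0),p.max(0))
for u in (268,319,370):
    v=p[p[:,0]==u,1]; print(u,v.min(),v.max(),'top-rear',D(onz(c,u,v.min(),.055)),'top-front',D(onz(c,u,v.max(),.055)),'bot',D(onz(c,u,v.max(),.013)))
x=[p[:,0].min(),p[:,0].max()];print('ends',[D(onz(c,u,147,.055)) for u in x])
m=cv2.inRange(hsv,(50,120,60),(80,255,255))
k,l,st,ce=cv2.connectedComponentsWithStats(m)
for i in range(1,k):
    if st[i,4]>200: print('green',st[i],D(onz(c,*ce[i],.093)))
print('edge',onz(c,200,240,0),onz(c,400,208,0)); print(c['xyz'])
for nm,u,v,z in(('vial',460,126,.066),('bottle',490,36,.088),('pen',282,223,.01)): print(nm,D(onz(c,u,v,z)))
E
```

```text
panel [262 143] [373 151]
268 144 151 top-rear [-144.8   53.6] top-front [-152.2   54. ] bot [-157.8   60.6]
319 144 151 top-rear [-144.5   -0.7] top-front [-151.9   -0.8] bot [-157.5   -1.2]
370 144 151 top-rear [-144.3  -55.1] top-front [-151.7  -55.5] bot [-157.2  -62.9]
ends [array([-148. ,   60.2]), array([-147.4,  -58.4])]
green [272   0  29  27 630] [-31.9  27.8]
green [339   0  29  27 635] [-31.7 -27.6]
edge [0.37210631 0.18803725 0.        ] [ 0.3644947  -0.08693562  0.        ]
[ 0.50953063 -0.00265795  0.38318978]
vial [-124.6 -143.1]
bottle [ -48.  -147.6]
pen [-252.1   46.7]
```

Everything agrees within 1–2 mm. I descend in front of the panel and push.

```bash
python3 -m jog '[{"jaw":-0.03,"slide":[0,2,42],"angular":[0,0,0]},{"jaw":-0.03,"slide":[0,0,42],"angular":[0,0,0]},{"jaw":-0.03,"slide":[0,0,42],"angular":[0,0,0]},{"jaw":-0.03,"slide":[0,0,42],"angular":[0,0,0]},{"jaw":-0.03,"slide":[8,0,0],"angular":[0,0,0]},{"jaw":-0.03,"slide":[8,0,0],"angular":[0,0,0]},{"jaw":-0.03,"slide":[6,0,0],"angular":[0,0,0]},{"jaw":-0.03,"slide":[5,0,0],"angular":[0,0,0]},{"jaw":-0.03,"slide":[5,0,0],"angular":[0,0,0]},{"jaw":-0.03,"slide":[5,0,0],"angular":[0,0,0]},{"jaw":-0.03,"slide":[5,0,0],"angular":[0,0,0]},{"jaw":-0.03,"slide":[5,0,0],"angular":[0,0,0]},{"jaw":-0.03,"slide":[5,0,0],"angular":[0,0,0]},{"jaw":-0.03,"slide":[5,0,0],"angular":[0,0,0]},{"jaw":-0.03,"slide":[5,0,0],"angular":[0,0,0]},{"jaw":-0.03,"slide":[5,0,0],"angular":[0,0,0]},{"jaw":-0.03,"slide":[3,0,0],"angular":[0,0,0]},{"jaw":-0.03,"slide":[0,0,0],"angular":[0,0,0]}]' >/dev/null; python3 st.py
```

```text
t 4.65 p [ 0.496  -0.0041  0.0319] yaw -11.59 z [ 1.7e-03 -2.0e-04 -1.0e+00] open 0.0425 disp xy mm -121.6 -1.9 f [0.89 0.11 4.42] q [ -4.4  -9.2 101.6  -0.   87.5  97.2]
```

```bash
python3 -m jog '[{"jaw":-0.03,"slide":[2,-1,0],"angular":[0,0,0]},{"jaw":-0.03,"slide":[2,0,0],"angular":[0,0,0]},{"jaw":-0.03,"slide":[0,0,0],"angular":[0,0,0]}]' >/dev/null; python3 st.py;  python3 -m jog '[{"jaw":-0.03,"slide":[2,0,0],"angular":[0,0,0]},{"jaw":-0.03,"slide":[0,0,0],"angular":[0,0,0]}]' >/dev/null; python3 st.py; python3 -c "
from h import *
c=shot('wrist','wrist2'); shot('scene','scene2')"
```

```text
t 5.025 p [ 0.4996 -0.0046  0.0319] yaw -11.61 z [ 8.0e-04 -1.7e-03 -1.0e+00] open 0.0427 disp xy mm -118.0 -1.7 f [-1.47 -3.77  5.2 ] q [-4.400e+00 -8.600e+00  1.011e+02 -1.000e-01  8.750e+01  9.730e+01]
t 5.275 p [ 0.5015 -0.0051  0.0319] yaw -11.61 z [ 8.0e-04 -1.7e-03 -1.0e+00] open 0.0425 disp xy mm -116.0 -1.7 f [-1.07 -1.9   5.78] q [-4.400e+00 -8.300e+00  1.008e+02 -1.000e-01  8.740e+01  9.720e+01]
```

View pics/scene2.png

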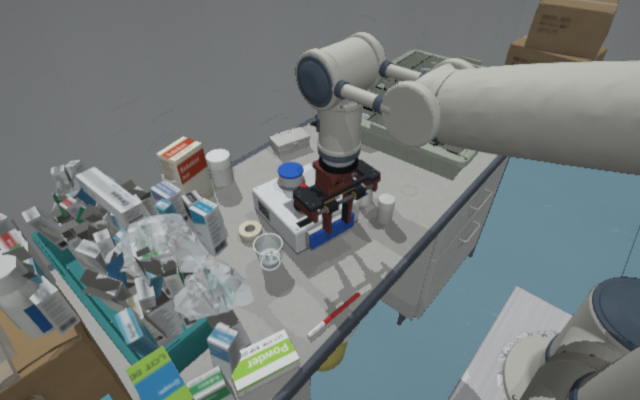

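View pics/wrist2.png

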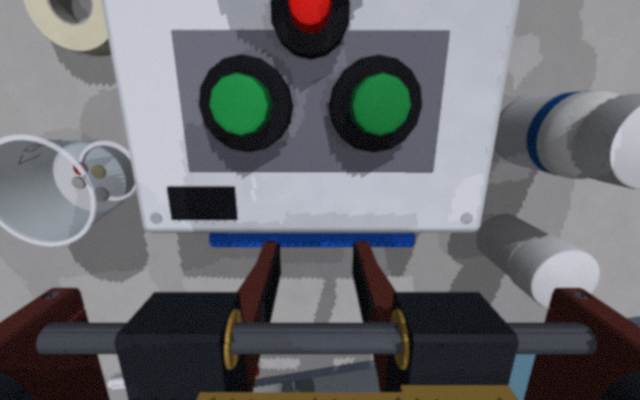

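The tray is nearly home: in the wrist view the panel is at rows 233–247, just at the case edge (row 231). The keys are at (239,104) and (381,104). I push on until there is a firm stop.

```bash
for i in 1 ; do python3 -m jog '[{"jaw":-0.03,"slide":[1.5,0,0],"angular":[0,0,0]},{"jaw":-0.03,"slide":[0,0,0],"angular":[0,0,0]}]' >/dev/null; python3 st.py; done;  python3 -m jog '[{"jaw":-0.03,"slide":[1.5,0,0],"angular":[0,0,0]},{"jaw":-0.03,"slide":[0,0,0],"angular":[0,0,0]}]' >/dev/null; python3 st.py;python3 -m jog '[{"jaw":-0.03,"slide":[1.5,0,0],"angular":[0,0,0]},{"jaw":-0.03,"slide":[0,0,0],"angular":[0,0,0]}]' >/dev/null; python3 st.py
```

```text
t 5.625 p [ 0.503  -0.0054  0.0319] yaw -11.61 z [ 7.0e-04 -1.7e-03 -1.0e+00] open 0.0426 disp xy mm -114.5 -1.7 f [-0.09 -3.3   5.8 ] q [-4.400e+00 -8.000e+00  1.006e+02 -1.000e-01  8.740e+01  9.720e+01]
t 5.875 p [ 0.5044 -0.0057  0.0318] yaw -11.61 z [ 7.0e-04 -1.7e-03 -1.0e+00] open 0.0426 disp xy mm -113.1 -1.7 f [-1.43 -3.97  6.09] q [-4.400e+00 -7.800e+00  1.004e+02 -1.000e-01  8.740e+01  9.720e+01]
t 6.125 p [ 0.5059 -0.006   0.0319] yaw -11.61 z [ 7.0e-04 -1.7e-03 -1.0e+00] open 0.0425 disp xy mm -111.5 -1.7 f [-2.32 -3.1   5.69] q [-4.500e+00 -7.600e+00  1.002e+02 -1.000e-01  8.740e+01  9.720e+01]
```

```bash
python3 -m jog '[{"jaw":-0.03,"slide":[1.5,0,0],"angular":[0,0,0]},{"jaw":-0.03,"slide":[0,0,0],"angular":[0,0,0]}]' >/dev/null; python3 st.py;python3 -m jog '[{"jaw":-0.03,"slide":[1.5,0,0],"angular":[0,0,0]},{"jaw":-0.03,"slide":[0,0,0],"angular":[0,0,0]}]' >/dev/null; python3 st.py; python3 - <<'E'
from h import *
c=shot('wrist','wrist3'); im=cv2.imread('pics/wrist3.png')[180:300,180:480]
cv2.imwrite('pics/w3c.png',cv2.resize(im,None,fx=2.6,fy=2.6))
E
```

```text
t 6.375 p [ 0.5066 -0.006   0.0318] yaw -11.61 z [-0.0011 -0.0012 -1.    ] open 0.0424 disp xy mm -110.9 -1.6 f [-5.68 -2.22  8.43] q [ -4.5  -7.3 100.   -0.1  87.4  97.1]
t 6.625 p [ 0.5077 -0.006   0.0319] yaw -11.59 z [-2.e-03 -6.e-04 -1.e+00] open 0.0424 disp xy mm -109.8 -1.4 f [-5.78 -0.19  8.66] q [-4.5 -7.1 99.7 -0.  87.5 97.1]
```

View pics/w3c.png

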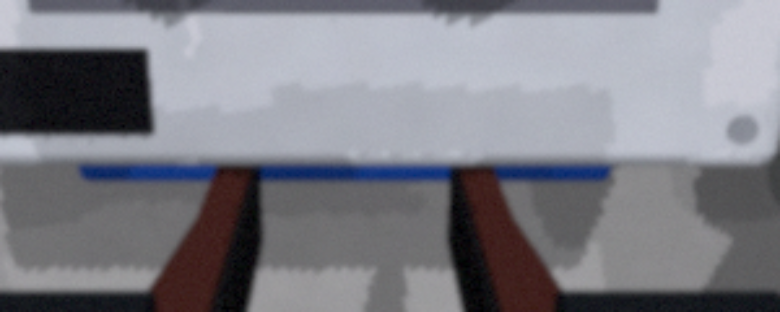

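The crop shows the panel as a thin blue strip tight under the case edge, with both fingers on it. Force rises but isn't conclusive, so I press a little more.

```bash
python3 -m jog '[{"jaw":-0.03,"slide":[2,0,0],"angular":[0,0,0]},{"jaw":-0.03,"slide":[0,0,0],"angular":[0,0,0]}]' >/dev/null; python3 st.py;python3 -m jog '[{"jaw":-0.03,"slide":[2,0,0],"angular":[0,0,0]},{"jaw":-0.03,"slide":[0,0,0],"angular":[0,0,0]}]' >/dev/null; python3 st.py
```

```text
t 6.925 p [ 0.5097 -0.0061  0.0319] yaw -11.59 z [-1.9e-03 -1.0e-04 -1.0e+00] open 0.0422 disp xy mm -107.8 -1.1 f [-5.16  0.07  8.07] q [-4.5 -6.8 99.5 -0.  87.5 97.1]
t 7.175 p [ 0.5106 -0.0062  0.0319] yaw -11.59 z [-4.4e-03  5.0e-04 -1.0e+00] open 0.0423 disp xy mm -106.9 -1.0 f [-12.01   1.58  11.98] q [-4.5 -6.5 99.2  0.  87.6 97.1]
```

```bash
python3 -m jog '[{"jaw":-0.03,"slide":[2,0,0],"angular":[0,0,0]},{"jaw":-0.03,"slide":[0,0,0],"angular":[0,0,0]}]' >/dev/null; python3 st.py; python3 - <<'E'
from h import *
c=shot('wrist','wrist4'); im=cv2.imread('pics/wrist4.png')[180:300,180:480]
cv2.imwrite('pics/w4c.png',cv2.resize(im,None,fx=2.6,fy=2.6))
hsv=cv2.cvtColor(c['color'],cv2.COLOR_RGB2HSV)
a=np.radians(-11.6); X=np.array([np.cos(a),np.sin(a)]); Y=np.array([-X[1],X[0]])
D=lambda P:(((P[:2]-[.6155,-.0267])@np.c_[X,Y])*1e3).round(1)
m=cv2.inRange(hsv,(105,150,60),(125,255,255))
for u in (225,320,400):
    v=np.flatnonzero(m[:,u]); v=v[(v>215)&(v<270)]; print(u,v, D(onz(c,u,v.max()+.5,.055)) if len(v) else '')
E
```

```text
t 7.425 p [ 0.5105 -0.0062  0.032 ] yaw -11.58 z [-0.0091  0.0012 -1.    ] open 0.0425 disp xy mm -107.0 -1.0 f [-20.49   2.36  18.08] q [-4.5 -6.2 98.9  0.  87.8 97. ]
225 [249 250 251 252] [-103.1   52.2]
320 [249 250 251 252] [-103.1   -3.7]
400 [250 251 252] [-103.1  -50.7]
```

View pics/w4c.png

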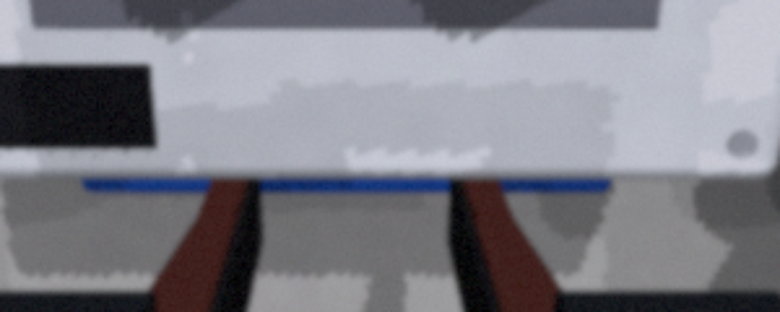

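Tray is stalled at 20 N with the face against the case, so it is home. I back off, rise, and remeasure the keys on the way.

```bash
python3 -m jog '[{"jaw":-0.03,"slide":[-15,0,0],"angular":[0,0,0]},{"jaw":-0.03,"slide":[-30,0,0],"angular":[0,0,0]},{"jaw":-0.03,"slide":[0,0,42],"angular":[0,0,0]}]' >/dev/null 2>&1 || true; python3 st.py
```

```text
t 7.85 p [ 0.472   0.0024 -0.0081] yaw -11.56 z [ 7.1e-03 -3.0e-04 -1.0e+00] open 0.0426 disp xy mm -146.4 -0.4 f [ 1.78  0.47 -0.1 ] q [ -3.9 -11.8 108.1   0.   83.3  97.7]
```

I gave that last row the wrong sign: +z is down, so the fingers were driven toward the bench. Retreating upward now.

```bash
python3 -m jog '[{"jaw":-0.03,"slide":[0,0,-42],"angular":[0,0,0]},{"jaw":-0.03,"slide":[0,0,-42],"angular":[0,0,0]},{"jaw":-0.03,"slide":[0,0,-42],"angular":[0,0,0]},{"jaw":-0.03,"slide":[0,0,-42],"angular":[0,0,0]},{"jaw":-0.03,"slide":[0,0,-42],"angular":[0,0,0]},{"jaw":-0.03,"slide":[0,0,0],"angular":[0,0,0]}]'; python3 st.py; python3 - <<'E'
from h import *
c=shot('wrist','wrist5'); hsv=cv2.cvtColor(c['color'],cv2.COLOR_RGB2HSV)
a=np.radians(-11.6); X=np.array([np.cos(a),np.sin(a)]); Y=np.array([-X[1],X[0]])
D=lambda P:(((P[:2]-[.6155,-.0267])@np.c_[X,Y])*1e3).round(1)
for f in('wrist4','wrist5'):
    c=dict(np.load(f+'.npz'));hsv=cv2.cvtColor(c['color'],cv2.COLOR_RGB2HSV)
    m=cv2.inRange(hsv,(50,120,50),(80,255,255)); k,l,st,ce=cv2.connectedComponentsWithStats(m)
    for i in range(1,k):
        if st[i,4]>200: P=onz(c,*ce[i],.093); print(f,st[i],P.round(4),D(P))
E
```

```text
t: 8.6
eef_pos: [0.4718, 0.0021, 0.2027]
eef_rot: [[0.98, -0.201, 0.006], [-0.201, -0.98, -0.0], [0.006, -0.001, -1.0]]
ft_force: [-0.3, -0.5, -0.6]
opening: 0.0424
t 8.6 p [0.4718 0.0021 0.2027] yaw -11.58 z [ 6.1e-03 -4.0e-04 -1.0e+00] open 0.0424 disp xy mm -146.6 -0.7 f [-0.32 -0.45 -0.6 ] q [ -3.9 -14.9  89.1   0.  105.4  97.7]
wrist4 [ 213   98   61   62 2883] [0.592  0.0062 0.093 ] [-29.6  27.5]
wrist4 [ 352   98   60   62 2784] [ 0.581  -0.0471  0.093 ] [-29.7 -26.9]
wrist5 [271  58  27  30 602] [0.5912 0.0071 0.093 ] [-30.6  28.2]
wrist5 [333  59  27  28 585] [ 0.5799 -0.0473  0.093 ] [-30.7 -27.3]
```

View pics/wrist5.png

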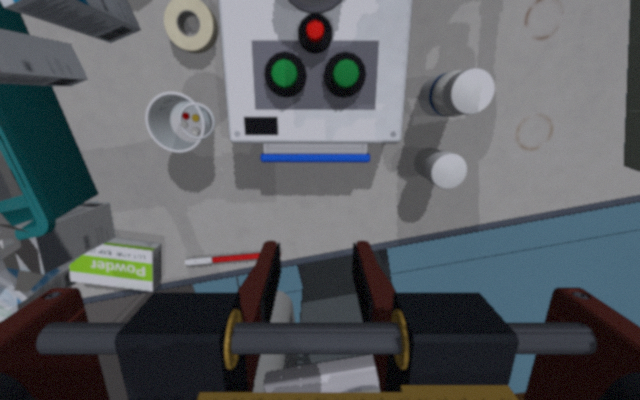

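The tray now shows about 1 cm of cover again (panel at (315,157), case edge at row 142), so it moved out after the push. The bystanders are unmoved. I measure how far.

The tray is about 12 mm out again. Most likely it rebounded off its stop when I released a 20 N push quickly. I push again gently, with low final force and a slow release.

```bash
python3 -m jog '[{"jaw":-0.03,"slide":[0,0,42],"angular":[0,0,0]},{"jaw":-0.03,"slide":[0,0,42],"angular":[0,0,0]},{"jaw":-0.03,"slide":[0,0,42],"angular":[0,0,0]},{"jaw":-0.03,"slide":[0,0,42],"angular":[0,0,0]},{"jaw":-0.03,"slide":[8,0,0],"angular":[0,0,0]},{"jaw":-0.03,"slide":[8,0,0],"angular":[0,0,0]},{"jaw":-0.03,"slide":[4,0,0],"angular":[0,0,0]},{"jaw":-0.03,"slide":[2,0,0],"angular":[0,0,0]},{"jaw":-0.03,"slide":[2,0,0],"angular":[0,0,0]},{"jaw":-0.03,"slide":[2,0,0],"angular":[0,0,0]},{"jaw":-0.03,"slide":[2,0,0],"angular":[0,0,0]},{"jaw":-0.03,"slide":[2,0,0],"angular":[0,0,0]},{"jaw":-0.03,"slide":[1,0,0],"angular":[0,0,0]},{"jaw":-0.03,"slide":[1,0,0],"angular":[0,0,0]},{"jaw":-0.03,"slide":[0,0,0],"angular":[0,0,0]}]' >/dev/null; python3 st.py;  python3 -m jog '[{"jaw":-0.03,"slide":[1,0,0],"angular":[0,0,0]},{"jaw":-0.03,"slide":[0,0,0],"angular":[0,0,0]}]' >/dev/null; python3 st.py; python3 -m jog '[{"jaw":-0.03,"slide":[1,0,0],"angular":[0,0,0]},{"jaw":-0.03,"slide":[0,0,0],"angular":[0,0,0]}]' >/dev/null; python3 st.py
```

```text
t 10.525 p [ 0.5021 -0.0043  0.0319] yaw -11.59 z [ 1.2e-03 -1.0e-04 -1.0e+00] open 0.0426 disp xy mm -115.6 -0.9 f [-0.97 -0.26  5.54] q [ -4.4  -8.2 100.7  -0.   87.4  97.2]
t 10.775 p [ 0.5031 -0.0045  0.0319] yaw -11.59 z [ 1.1e-03 -1.0e-04 -1.0e+00] open 0.0428 disp xy mm -114.6 -0.9 f [-1.49  0.61  5.71] q [ -4.4  -8.  100.6  -0.   87.4  97.2]
t 11.025 p [ 0.504  -0.0047  0.0319] yaw -11.58 z [ 1.1e-03 -1.0e-04 -1.0e+00] open 0.0425 disp xy mm -113.6 -0.8 f [-1.15  0.46  5.39] q [ -4.4  -7.9 100.4  -0.   87.4  97.2]
```

```bash
python3 -m jog '[{"jaw":-0.03,"slide":[1,0,0],"angular":[0,0,0]},{"jaw":-0.03,"slide":[1,0,0],"angular":[0,0,0]},{"jaw":-0.03,"slide":[0,0,0],"angular":[0,0,0]}]' >/dev/null; python3 st.py;  python3 -m jog '[{"jaw":-0.03,"slide":[1,0,0],"angular":[0,0,0]},{"jaw":-0.03,"slide":[1,0,0],"angular":[0,0,0]},{"jaw":-0.03,"slide":[0,0,0],"angular":[0,0,0]}]' >/dev/null; python3 st.py; python3 -m jog '[{"jaw":-0.03,"slide":[1,0,0],"angular":[0,0,0]},{"jaw":-0.03,"slide":[0,0,0],"angular":[0,0,0]}]' >/dev/null; python3 st.py; cat > tr.py <<'E'
import sys
from h import *
a=np.radians(-11.6); X=np.array([np.cos(a),np.sin(a)]); Y=np.array([-X[1],X[0]])
D=lambda P:(((P[:2]-[.6155,-.0267])@np.c_[X,Y])*1e3).round(1)
c=shot('wrist',sys.argv[1]);hsv=cv2.cvtColor(c['color'],cv2.COLOR_RGB2HSV); m=cv2.inRange(hsv,(105,150,60),(125,255,255))
u0=int(sys.argv[2]) if len(sys.argv)>2 else 320
for u in(u0-30,u0,u0+30):
    v=np.flatnonzero(m[:,u]); v=v[(v>120)&(v<270)]
    if len(v): print(u,v.min(),v.max(),'front',D(onz(c,u,v.max()+.5,.055)),'rear',D(onz(c,u,v.min()-.5,.055)))
E
python3 tr.py wrist6
```

```text
t 11.4 p [ 0.506  -0.0051  0.0319] yaw -11.58 z [ 1.2e-03 -1.0e-04 -1.0e+00] open 0.0427 disp xy mm -111.6 -0.8 f [-0.75 -0.34  5.68] q [ -4.4  -7.6 100.2   0.   87.3  97.2]
t 11.775 p [ 0.507  -0.0053  0.0319] yaw -11.58 z [-1.3e-03  2.0e-04 -1.0e+00] open 0.0423 disp xy mm -110.6 -0.8 f [-4.43 -0.36  6.49] q [-4.4 -7.3 99.9  0.  87.5 97.1]
t 12.025 p [ 0.5079 -0.0055  0.0319] yaw -11.58 z [-1.4e-03  3.0e-04 -1.0e+00] open 0.0427 disp xy mm -109.7 -0.9 f [-5.75  0.14  7.77] q [-4.5 -7.1 99.7  0.  87.5 97.1]
290 245 248 front [-103.4   14. ] rear [-100.9   14. ]
320 245 248 front [-103.4   -3.5] rear [-100.8   -3.5]
350 245 248 front [-103.4  -21.1] rear [-100.8  -21. ]
```

```bash
python3 -m jog '[{"jaw":-0.03,"slide":[-0.7,0,0],"angular":[0,0,0]},{"jaw":-0.03,"slide":[-0.7,0,0],"angular":[0,0,0]},{"jaw":-0.03,"slide":[-0.7,0,0],"angular":[0,0,0]},{"jaw":-0.03,"slide":[-0.7,0,0],"angular":[0,0,0]},{"jaw":-0.03,"slide":[-0.7,0,0],"angular":[0,0,0]},{"jaw":-0.03,"slide":[-0.7,0,0],"angular":[0,0,0]},{"jaw":-0.03,"slide":[-0.7,0,0],"angular":[0,0,0]},{"jaw":-0.03,"slide":[-0.7,0,0],"angular":[0,0,0]}]' >/dev/null; python3 st.py; python3 tr.py wrist7; python3 -m jog '[{"jaw":-0.03,"slide":[-1,0,0],"angular":[0,0,0]},{"jaw":-0.03,"slide":[-1,0,0],"angular":[0,0,0]},{"jaw":-0.03,"slide":[-1,0,0],"angular":[0,0,0]},{"jaw":-0.03,"slide":[-2,0,0],"angular":[0,0,0]}]' >/dev/null; python3 st.py; python3 tr.py wrist8
```

```text
t 13.075 p [ 0.5036 -0.0046  0.0319] yaw -11.59 z [ 1.7e-03 -2.0e-04 -1.0e+00] open 0.0425 disp xy mm -114.0 -0.9 f [ 1.81 -0.74  4.78] q [ -4.4  -8.  100.5  -0.   87.4  97.2]
290 237 247 front [-107.2   14. ] rear [-100.2   13.9]
320 237 248 front [-107.8   -3.5] rear [-100.2   -3.5]
350 237 248 front [-107.8  -21.1] rear [-100.2  -20.8]
t 13.625 p [ 0.4988 -0.0036  0.0319] yaw -11.59 z [ 1.9e-03 -2.0e-04 -1.0e+00] open 0.0425 disp xy mm -118.9 -0.8 f [ 1.7  -0.03  5.63] q [ -4.3  -8.8 101.2  -0.   87.4  97.3]
290 236 248 front [-112.8   14.1] rear [-104.6   13.8]
320 236 248 front [-112.8   -3.5] rear [-104.5   -3.5]
350 236 248 front [-112.8  -21.1] rear [-104.5  -20.8]
```

That explains it: the tray follows the tool in both directions, with Fz about 5.5 N. Something of the fingers is bearing on top of the tray and dragging it. I check the fingertip height from the side.

```bash
python3 - <<'E'
from h import *
c=shot('scene','scene3'); im=cv2.imread('pics/scene3.png')[150:260,270:400]
cv2.imwrite('pics/s3c.png',cv2.resize(im,None,fx=5,fy=5,interpolation=cv2.INTER_CUBIC))
s=env.read_state();R=np.array(s['eef_rot']);p=np.array(s['eef_pos'])
K=c['intrinsics'];A=np.array(c['attitude'])
def pr(P):
    q=A.T@(P-c['xyz']); q=q*[1,-1,-1]; w=K@q; w=w[:2]/w[2]; return w.round(1),((w-[270,150])*5).round()
for sg in(1,-1):
  for xx in (-.01,.01): print(sg,xx,pr(p+R@np.array([xx,sg*.028,0])))
E
```

```text
1 -0.01 (array([348.9, 231. ]), array([394., 405.]))
1 0.01 (array([343.2, 226. ]), array([366., 380.]))
-1 -0.01 (array([329.2, 242.3]), array([296., 462.]))
-1 0.01 (array([323.6, 236.9]), array([268., 435.]))
```

View pics/s3c.png

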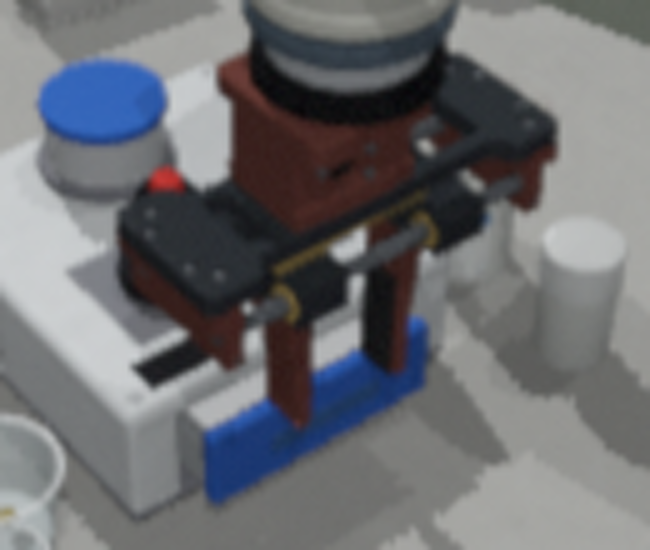

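The tips overlap the front face about halfway down the panel. To find out what is bearing on the tray, I raise 8 mm here, then retreat a little and see whether the tray follows.

```bash
python3 -m jog '[{"jaw":-0.03,"slide":[0,0,-4],"angular":[0,0,0]},{"jaw":-0.03,"slide":[0,0,0],"angular":[0,0,0]}]' >/dev/null; python3 st.py;python3 -m jog '[{"jaw":-0.03,"slide":[0,0,-4],"angular":[0,0,0]},{"jaw":-0.03,"slide":[0,0,0],"angular":[0,0,0]}]' >/dev/null; python3 st.py;python3 tr.py wrist9; python3 -m jog '[{"jaw":-0.03,"slide":[-2,0,0],"angular":[0,0,0]},{"jaw":-0.03,"slide":[-2,0,0],"angular":[0,0,0]},{"jaw":-0.03,"slide":[0,0,0],"angular":[0,0,0]}]' >/dev/null; python3 st.py; python3 tr.py wrist10
```

```text
t 13.975 p [ 0.4976 -0.0034  0.0348] yaw -11.59 z [-1.3e-03  2.0e-04 -1.0e+00] open 0.0427 disp xy mm -120.1 -0.9 f [-0.36  0.02 -0.11] q [ -4.3  -8.9 101.    0.   87.9  97.3]
t 14.225 p [ 0.4982 -0.0035  0.0394] yaw -11.59 z [ 0.  0. -1.] open 0.0424 disp xy mm -119.6 -0.9 f [-0.17 -0.19  0.68] q [ -4.3  -9.  100.7   0.   88.3  97.3]
290 231 242 front [-113.    14.6] rear [-105.1   14.4]
320 231 242 front [-113.    -3.6] rear [-105.1   -3.6]
350 231 242 front [-113.   -21.9] rear [-105.1  -21.6]
t 14.65 p [ 0.494  -0.0027  0.0393] yaw -11.58 z [-1.e-04  1.e-04 -1.e+00] open 0.0426 disp xy mm -123.8 -0.9 f [-0.46 -0.31  1.08] q [ -4.3  -9.7 101.3   0.   88.4  97.3]
290 225 236 front [-113.2   14.5] rear [-105.4   14.3]
320 224 236 front [-113.2   -3.6] rear [-104.8   -3.6]
350 225 236 front [-113.2  -21.7] rear [-105.4  -21.5]
```

Raising cleared it: no residual force, and the tray no longer follows. I push home at this height.

```bash
python3 -m jog '[{"jaw":-0.03,"slide":[2,0,-2],"angular":[0,0,0]},{"jaw":-0.03,"slide":[2,0,0],"angular":[0,0,0]},{"jaw":-0.03,"slide":[2,0,0],"angular":[0,0,0]},{"jaw":-0.03,"slide":[2,0,0],"angular":[0,0,0]},{"jaw":-0.03,"slide":[2,0,0],"angular":[0,0,0]},{"jaw":-0.03,"slide":[1,0,0],"angular":[0,0,0]},{"jaw":-0.03,"slide":[0,0,0],"angular":[0,0,0]}]' >/dev/null; python3 st.py;python3 -m jog '[{"jaw":-0.03,"slide":[2,0,0],"angular":[0,0,0]},{"jaw":-0.03,"slide":[0,0,0],"angular":[0,0,0]}]' >/dev/null; python3 st.py; python3 tr.py wrist11;python3 -m jog '[{"jaw":-0.03,"slide":[2,0,0],"angular":[0,0,0]},{"jaw":-0.03,"slide":[0,0,0],"angular":[0,0,0]}]' >/dev/null; python3 st.py
```

```text
t 15.575 p [ 0.505  -0.0049  0.0413] yaw -11.58 z [-1.e-04  0.e+00 -1.e+00] open 0.0425 disp xy mm -112.6 -0.9 f [-0.43 -0.87 -0.36] q [-4.4 -8.  99.6 -0.  88.4 97.2]
t 15.825 p [ 0.507  -0.0053  0.0413] yaw -11.59 z [ 0. -0. -1.] open 0.0428 disp xy mm -110.6 -0.9 f [ 0.56 -0.4  -0.09] q [-4.4 -7.7 99.3  0.  88.4 97.1]
290 243 254 front [-113.   15.] rear [-104.8   14.8]
320 243 254 front [-113.    -3.7] rear [-104.8   -3.7]
350 243 254 front [-112.9  -22.4] rear [-104.8  -22.1]
t 16.125 p [ 0.509  -0.0058  0.0413] yaw -11.59 z [ 0. -0. -1.] open 0.0429 disp xy mm -108.5 -0.9 f [ 0.41  0.31 -0.11] q [-4.5 -7.3 99.  -0.  88.4 97.1]
```

The tray did not move while the tool passed over it. So the real fingertips are about 23 mm above the reported TCP: tips at 0.055 m when the reading is 0.032. That explains the dragging by friction and the unhindered -0.008 m reading. I retreat, go down to a reading of 0.010 and push the face properly.

```bash
python3 -m jog '[{"jaw":-0.03,"slide":[-17,0,0],"angular":[0,0,0]},{"jaw":-0.03,"slide":[-17,-1,0],"angular":[0,0,0]},{"jaw":-0.03,"slide":[0,0,0],"angular":[0,0,0]},{"jaw":-0.03,"slide":[0,0,16],"angular":[0,0,0]},{"jaw":-0.03,"slide":[0,0,15],"angular":[0,0,0]},{"jaw":-0.03,"slide":[4,0,0],"angular":[0,0,0]},{"jaw":-0.03,"slide":[4,0,0],"angular":[0,0,0]},{"jaw":-0.03,"slide":[4,0,0],"angular":[0,0,0]},{"jaw":-0.03,"slide":[2,0,0],"angular":[0,0,0]},{"jaw":-0.03,"slide":[2,0,0],"angular":[0,0,0]},{"jaw":-0.03,"slide":[2,0,0],"angular":[0,0,0]},{"jaw":-0.03,"slide":[2,0,0],"angular":[0,0,0]},{"jaw":-0.03,"slide":[2,0,0],"angular":[0,0,0]},{"jaw":-0.03,"slide":[0,0,0],"angular":[0,0,0]}]' >/dev/null; python3 st.py; python3 tr.py wrist12; python3 -m jog '[{"jaw":-0.03,"slide":[2,0,0],"angular":[0,0,0]},{"jaw":-0.03,"slide":[1,0,0],"angular":[0,0,0]},{"jaw":-0.03,"slide":[0,0,0],"angular":[0,0,0]}]' >/dev/null; python3 st.py; python3 tr.py wrist13
```

```text
t 17.875 p [ 0.4976 -0.0024  0.0103] yaw -11.58 z [ 4.e-04 -1.e-04 -1.e+00] open 0.0427 disp xy mm -120.4 0.1 f [-0.8   0.52 -0.17] q [ -4.2  -8.1 102.8  -0.   85.2  97.4]
290 243 253 front [-106.6   13. ] rear [-100.5   12.9]
320 243 254 front [-107.2   -2.3] rear [-100.5   -2.2]
350 243 254 front [-107.1  -17.6] rear [-100.5  -17.3]
t 18.3 p [ 0.5003 -0.003   0.0103] yaw -11.59 z [ 0.  0. -1.] open 0.0426 disp xy mm -117.6 0.1 f [-1.37  0.7   0.13] q [ -4.2  -7.6 102.4   0.   85.2  97.4]
290 248 253 front [-103.8   13. ] rear [-100.4   12.9]
320 248 254 front [-104.3   -2.3] rear [-100.4   -2.3]
350 248 254 front [-104.3  -17.6] rear [-100.4  -17.4]
```

Clean push now, at about 1.4 N and with the tray following exactly. On to the stop.

```bash
python3 -m jog '[{"jaw":-0.03,"slide":[1,0,0],"angular":[0,0,0]},{"jaw":-0.03,"slide":[0,0,0],"angular":[0,0,0]}]' >/dev/null; python3 st.py; python3 -m jog '[{"jaw":-0.03,"slide":[1,0,0],"angular":[0,0,0]},{"jaw":-0.03,"slide":[0,0,0],"angular":[0,0,0]}]' >/dev/null; python3 st.py; python3 -m jog '[{"jaw":-0.03,"slide":[1,0,0],"angular":[0,0,0]},{"jaw":-0.03,"slide":[0,0,0],"angular":[0,0,0]}]' >/dev/null; python3 st.py
```

```text
t 18.6 p [ 0.501  -0.0031  0.0103] yaw -11.59 z [-6.e-04  1.e-04 -1.e+00] open 0.0427 disp xy mm -116.9 0.1 f [-2.06  0.82  0.57] q [ -4.2  -7.4 102.3   0.   85.2  97.3]
t 18.85 p [ 0.501  -0.0031  0.0102] yaw -11.59 z [-3.e-03  5.e-04 -1.e+00] open 0.0429 disp xy mm -116.9 0.1 f [-6.83  0.52  3.37] q [ -4.3  -7.3 102.2   0.   85.3  97.3]
t 19.1 p [ 0.501  -0.0031  0.0103] yaw -11.58 z [-5.3e-03  8.0e-04 -1.0e+00] open 0.0424 disp xy mm -117.0 0.1 f [-10.6    1.84   5.92] q [ -4.3  -7.2 102.    0.   85.4  97.3]
```

Firm stop at 10 N with no motion. I release slowly, back off, raise (negative z), check the tray, then go over the keys.

```bash
python3 -m jog '[{"jaw":-0.03,"slide":[-1,0,0],"angular":[0,0,0]},{"jaw":-0.03,"slide":[-1,0,0],"angular":[0,0,0]},{"jaw":-0.03,"slide":[-2,0,0],"angular":[0,0,0]},{"jaw":-0.03,"slide":[-10,0,0],"angular":[0,0,0]},{"jaw":-0.03,"slide":[-15,0,0],"angular":[0,0,0]},{"jaw":-0.03,"slide":[0,0,0],"angular":[0,0,0]},{"jaw":-0.03,"slide":[0,0,-40],"angular":[0,0,0]},{"jaw":-0.03,"slide":[0,0,-40],"angular":[0,0,0]},{"jaw":-0.03,"slide":[0,0,-40],"angular":[0,0,0]},{"jaw":-0.03,"slide":[0,0,0],"angular":[0,0,0]}]' >/dev/null; python3 st.py; python3 tr.py wrist14; python3 -m jog '[{"jaw":-0.03,"slide":[30,0,0],"angular":[0,0,0]},{"jaw":-0.03,"slide":[30,0,0],"angular":[0,0,0]},{"jaw":-0.03,"slide":[30,0,0],"angular":[0,0,0]},{"jaw":-0.03,"slide":[22,0,0],"angular":[0,0,0]},{"jaw":-0.03,"slide":[0,0,0],"angular":[0,0,0]}]' >/dev/null; python3 st.py; python3 - <<'E'
from h import *
shot('scene','scene4'); im=cv2.imread('pics/scene4.png')[120:260,240:400]
im=cv2.resize(im,None,fx=4,fy=4,interpolation=cv2.INTER_CUBIC)
c=shot('wrist','wrist15'); w=cv2.imread('pics/wrist15.png')[150:400,200:440]
cv2.imwrite('pics/s4.png',np.hstack([im[:500,:560],cv2.resize(w,(240,250))[:250].copy() if 0 else cv2.copyMakeBorder(w,0,250,0,0,cv2.BORDER_CONSTANT)]))
E
```

```text
t 20.35 p [0.4771 0.0021 0.1346] yaw -11.59 z [ 7.9e-03 -6.0e-04 -1.0e+00] open 0.0425 disp xy mm -141.3 0.4 f [ 0.36 -0.62  0.26] q [ -3.8 -14.6  95.8  -0.   98.3  97.8]
290 159 166 front [-104.8   23.1] rear [-97.8  22.9]
320 159 165 front [-103.9   -3.3] rear [-97.8  -3.2]
350 159 166 front [-104.8  -29.6] rear [-97.7 -29.4]
t 21.025 p [ 0.5843 -0.0204  0.1275] yaw -11.61 z [-4.e-03  4.e-04 -1.e+00] open 0.0424 disp xy mm -31.8 -0.1 f [-0.39  0.15 -0.74] q [-5.3  2.9 80.2 -0.  97.1 96.3]
```

View pics/s4.png

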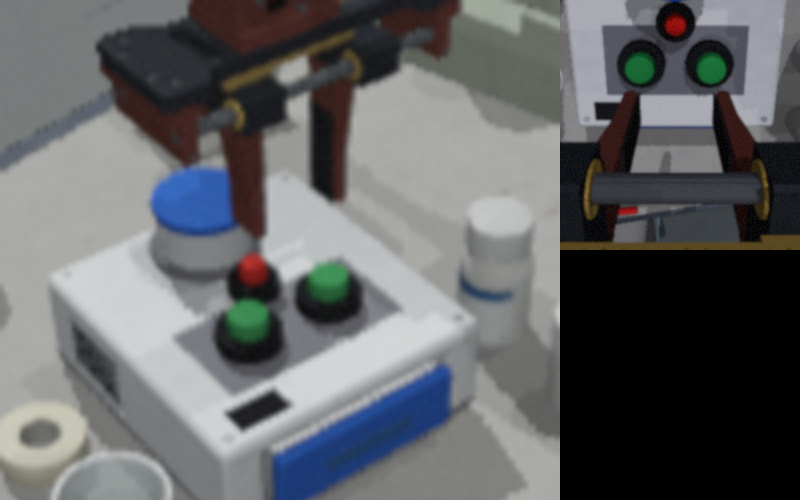

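The tray is home: panel front at -104.8 mm, tight to the case. Both keys and the red key are clear. Fingertips are at scene px (303,178) and (322,169), and I use those rays to check tip height over the keys.

```bash
python3 - <<'E'
from h import *
c=dict(np.load('scene4.npz')); s=env.read_state(); p=np.array(s['eef_pos']);R=np.array(s['eef_rot'])
K=c['intrinsics'];A=c['attitude']
def pr(P):
    q=(A.T@(P-c['xyz']))*[1,-1,-1]; w=K@q; return (w[:2]/w[2]).round(1)
for dz in(0,.01,.023,.03):
    print(dz,[pr(p+R@np.array([x,y,-dz])) for y in(-.028,.028) for x in(-.01,0)])
E
```

```text
0 [array([304.4, 187.8]), array([301.7, 185.4]), array([325.2, 178. ]), array([322.4, 175.8])]
0.01 [array([304.3, 184.1]), array([301.6, 181.8]), array([325.2, 174.4]), array([322.4, 172.2])]
0.023 [array([304.1, 179.3]), array([301.3, 177. ]), array([325.2, 169.6]), array([322.4, 167.4])]
0.03 [array([304. , 176.7]), array([301.2, 174.4]), array([325.2, 167. ]), array([322.4, 164.8])]
```

The 23 mm offset is confirmed and the tips are centred over the keys. Keys should touch at a reading of about 0.070 and be fully down at 0.063.

```bash
python3 -m jog '[{"jaw":-0.03,"slide":[0,0,20],"angular":[0,0,0]},{"jaw":-0.03,"slide":[0,0,20],"angular":[0,0,0]},{"jaw":-0.03,"slide":[0,0,10],"angular":[0,0,0]},{"jaw":-0.03,"slide":[0,0,0],"angular":[0,0,0]},{"jaw":-0.03,"slide":[0,0,0],"angular":[0,0,0]}]' >/dev/null; python3 st.py
```

```text
t 21.75 p [ 0.5848 -0.0202  0.0809] yaw -11.58 z [ 9.e-04 -1.e-04 -1.e+00] open 0.0424 disp xy mm -31.4 0.2 f [ 0.01 -0.02  0.65] q [-5.3  3.4 84.4  0.  92.1 96.3]
```

```bash
python3 -m jog '[{"jaw":-0.03,"slide":[0,0,4],"angular":[0,0,0]},{"jaw":-0.03,"slide":[0,0,4],"angular":[0,0,0]},{"jaw":-0.03,"slide":[0,0,0],"angular":[0,0,0]}]' >/dev/null; python3 st.py; python3 -m jog '[{"jaw":-0.03,"slide":[0,0,2],"angular":[0,0,0]},{"jaw":-0.03,"slide":[0,0,2],"angular":[0,0,0]},{"jaw":-0.03,"slide":[0,0,0],"angular":[0,0,0]}]' >/dev/null; python3 st.py; python3 -m jog '[{"jaw":-0.03,"slide":[0,0,2],"angular":[0,0,0]},{"jaw":-0.03,"slide":[0,0,0],"angular":[0,0,0]}]' >/dev/null; python3 st.py
```

```text
t 22.125 p [ 0.5843 -0.0202  0.0719] yaw -11.59 z [-7.e-04  1.e-04 -1.e+00] open 0.0423 disp xy mm -31.9 0.1 f [ 0.01  0.06 -0.55] q [-5.3  3.6 85.1  0.  91.3 96.3]
t 22.5 p [ 0.5847 -0.0202  0.0688] yaw -11.58 z [ 6.e-04 -1.e-04 -1.e+00] open 0.0422 disp xy mm -31.5 0.2 f [-0.18 -0.14  3.02] q [-5.3  3.7 85.4 -0.  90.9 96.3]
t 22.75 p [ 0.5847 -0.0202  0.0667] yaw -11.59 z [ 6.e-04 -1.e-04 -1.e+00] open 0.0423 disp xy mm -31.5 0.1 f [-1.01  0.81  4.96] q [-5.3  3.7 85.5 -0.  90.7 96.3]
```

Force matches both keys springing together (3.0 N, then 5.0 N). I go to the bottom.

```bash
python3 -m jog '[{"jaw":-0.03,"slide":[0,0,2],"angular":[0,0,0]},{"jaw":-0.03,"slide":[0,0,1.5],"angular":[0,0,0]},{"jaw":-0.03,"slide":[0,0,0],"angular":[0,0,0]}]' >/dev/null; python3 st.py; python3 -m jog '[{"jaw":-0.03,"slide":[0,0,1.5],"angular":[0,0,0]},{"jaw":-0.03,"slide":[0,0,0],"angular":[0,0,0]}]' >/dev/null; python3 st.py; python3 - <<'E'
from h import *
c=shot('scene','scene5'); im=cv2.imread('pics/scene5.png')[120:260,240:400]
cv2.imwrite('pics/s5.png',cv2.resize(im,None,fx=4,fy=4,interpolation=cv2.INTER_CUBIC))
E
```

```text
t 23.125 p [ 0.5847 -0.0202  0.0637] yaw -11.58 z [ 9.e-04 -1.e-04 -1.e+00] open 0.0424 disp xy mm -31.5 0.2 f [-2.98 -0.27  6.99] q [-5.3  3.8 85.8 -0.  90.4 96.3]
t 23.375 p [ 0.5847 -0.0202  0.063 ] yaw -11.59 z [ 1.3e-03 -2.0e-04 -1.0e+00] open 0.0425 disp xy mm -31.4 0.1 f [-3.74  0.06  9.4 ] q [-5.3  3.8 85.9 -0.  90.3 96.3]
```

View pics/s5.png

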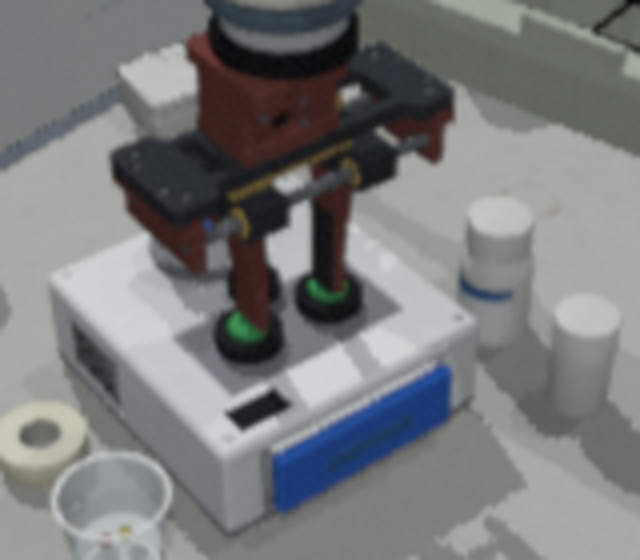

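Both fingers are on the keys, which are flush in their bezels, with the tray home and the bystanders in place. I add 1 mm and hold for over three seconds.

```bash
python3 -m jog '[{"jaw":-0.03,"slide":[0,0,1],"angular":[0,0,0]},{"jaw":-0.03,"slide":[0,0,0],"angular":[0,0,0]},{"jaw":-0.03,"slide":[0,0,0],"angular":[0,0,0]},{"jaw":-0.03,"slide":[0,0,0],"angular":[0,0,0]},{"jaw":-0.03,"slide":[0,0,0],"angular":[0,0,0]},{"jaw":-0.03,"slide":[0,0,0],"angular":[0,0,0]},{"jaw":-0.03,"slide":[0,0,0],"angular":[0,0,0]},{"jaw":-0.03,"slide":[0,0,0],"angular":[0,0,0]},{"jaw":-0.03,"slide":[0,0,0],"angular":[0,0,0]},{"jaw":-0.03,"slide":[0,0,0],"angular":[0,0,0]},{"jaw":-0.03,"slide":[0,0,0],"angular":[0,0,0]},{"jaw":-0.03,"slide":[0,0,0],"angular":[0,0,0]},{"jaw":-0.03,"slide":[0,0,0],"angular":[0,0,0]},{"jaw":-0.03,"slide":[0,0,0],"angular":[0,0,0]},{"jaw":-0.03,"slide":[0,0,0],"angular":[0,0,0]}]' >/dev/null; python3 st.py; python3 -m jog '[{"jaw":-0.03,"slide":[0,0,0],"angular":[0,0,0]},{"jaw":-0.03,"slide":[0,0,0],"angular":[0,0,0]},{"jaw":-0.03,"slide":[0,0,0],"angular":[0,0,0]},{"jaw":-0.03,"slide":[0,0,0],"angular":[0,0,0]},{"jaw":-0.03,"slide":[0,0,0],"angular":[0,0,0]},{"jaw":-0.03,"slide":[0,0,0],"angular":[0,0,0]},{"jaw":-0.03,"slide":[0,0,0],"angular":[0,0,0]},{"jaw":-0.03,"slide":[0,0,0],"angular":[0,0,0]},{"jaw":-0.03,"slide":[0,0,0],"angular":[0,0,0]},{"jaw":-0.03,"slide":[0,0,0],"angular":[0,0,0]},{"jaw":-0.03,"slide":[0,0,0],"angular":[0,0,0]},{"jaw":-0.03,"slide":[0,0,0],"angular":[0,0,0]},{"jaw":-0.03,"slide":[0,0,0],"angular":[0,0,0]}]' >/dev/null; python3 st.py;  python3 -m jog '[{"jaw":-0.03,"slide":[0,0,-2],"angular":[0,0,0]},{"jaw":-0.03,"slide":[0,0,-2],"angular":[0,0,0]},{"jaw":-0.03,"slide":[0,0,-3],"angular":[0,0,0]},{"jaw":-0.03,"slide":[0,0,-4],"angular":[0,0,0]},{"jaw":-0.03,"slide":[0,0,-20],"angular":[0,0,0]},{"jaw":-0.03,"slide":[0,0,-30],"angular":[0,0,0]},{"jaw":-0.03,"slide":[0,0,-40],"angular":[0,0,0]},{"jaw":-0.03,"slide":[0,0,-40],"angular":[0,0,0]},{"jaw":-0.03,"slide":[-30,0,0],"angular":[0,0,0]},{"jaw":-0.03,"slide":[-40,0,0],"angular":[0,0,0]},{"jaw":-0.03,"slide":[-40,0,0],"angular":[0,0,0]},{"jaw":-0.03,"slide":[0,0,0],"angular":[0,0,0]}]' >/dev/null; python3 st.py; python3 tr.py wrist16
python3 - <<'E'
from h import *
shot('scene','scene6'); im=cv2.imread('pics/scene6.png')[120:280,230:430]
cv2.imwrite('pics/s6.png',cv2.resize(im,None,fx=3.7,fy=3.7,interpolation=cv2.INTER_CUBIC))
E
```

```text
t 25.3 p [ 0.5848 -0.0202  0.0629] yaw -11.58 z [ 1.8e-03 -3.0e-04 -1.0e+00] open 0.0426 disp xy mm -31.4 0.2 f [-5.49  0.16 13.33] q [-5.3  3.8 85.9 -0.  90.3 96.3]
t 26.925 p [ 0.5848 -0.0202  0.0629] yaw -11.59 z [ 1.8e-03 -2.0e-04 -1.0e+00] open 0.0425 disp xy mm -31.4 0.2 f [-5.17  0.2  13.63] q [-5.3  3.8 85.9 -0.  90.3 96.3]
t 28.425 p [0.4756 0.0023 0.203 ] yaw -11.55 z [ 2.3e-03 -1.0e-04 -1.0e+00] open 0.0427 disp xy mm -142.9 0.3 f [ 1.15 -0.37  0.68] q [ -3.8 -14.1  88.4   0.  105.5  97.7]
290 147 152 front [-103.6   28.6] rear [-97.2  28.4]
320 147 152 front [-103.6   -4.1] rear [-97.1  -4.1]
350 147 152 front [-103.5  -36.8] rear [-97.1 -36.6]
```

View pics/s6.png

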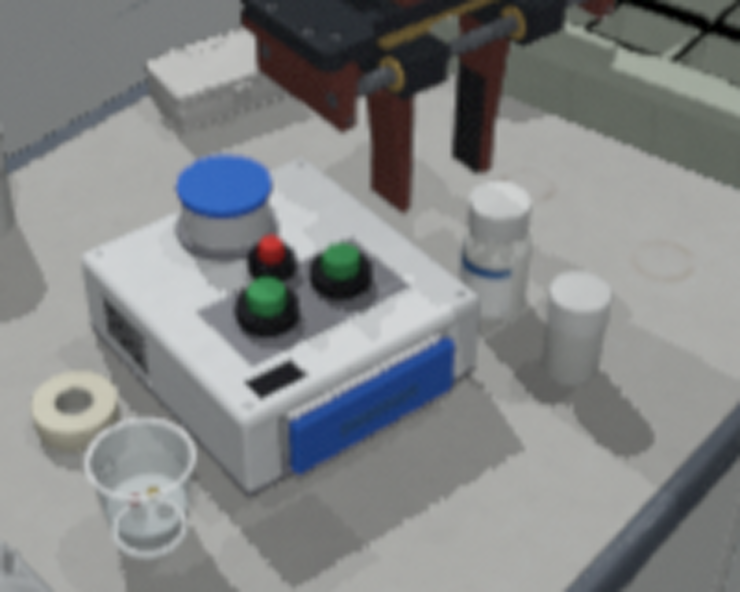

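The keys are up again, the red key is up, the tray is home and all four bystanders are standing. The gripper is clear of everything, so I hand in.

```bash
python3 -c "
from cell import env
print(env.hand_in())"
```

```text
the job is handed in; nothing more can be done
None
```

The tray is home and both green keys were pressed together, held fully down for about 3.5 s at 13.5 N, and released. I handed in at about 28.5 s, with no verdict reported.

**Last checks:**
- The panel front measured 103.6 mm ahead of my estimated origin, against 105 mm when home. The difference is within calibration.
- Pictures show the green keys and the red key up, and the cup, bottle, vial and tape standing. I judged the bystanders by eye in the final picture and did not remeasure them.
- The gripper is clear of everything.

**What went wrong or disagreed on the way:**
- **Fingertip height:** the real fingertips sit about 23 mm above the reported TCP. My first two pushes therefore rested on top of the tray and dragged it in and back out by friction. I noticed this from the pictures and the vertical force, then pushed the tray again on its front face to a firm 10 N stop and rechecked it before pressing the keys.
- **Wrong sign:** one move went 42 mm down instead of up. The reported height reached -8 mm with no contact force, consistent with the fingertip offset. The tray was found about 12 mm out after this; I put that down to the dragging above.

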